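# Cover the compartment that holds the nail clipper

## Robot

A 7-joint arm with a two-finger parallel gripper is mounted at the origin on the work surface. World frame = base frame: x ahead of the robot, y to its left, z up, the work surface at z = 0. Lengths are in m, angles in rad, forces in N, time in s.
With the tool pointing down it reaches from about 0.35 to 0.9 m from the base axis. Payload 8.1 kg.
Tool frame: the origin (TCP) lies at the very end of the fingers, on their centre line; the grasp point (between the pads) lies 19 mm behind it; z points along the fingers, y is the direction in which the jaws open and shut (so a half turn about z gives the same grasp; the last joint's range is limited). The gripper opens to 92 mm and grips with 3 to 60 N. Pads are 19 mm wide; open, the fingers measure 130 mm over their backs; the gripper's body (75 mm by 190 mm) begins 47 mm behind the grasp point.
Start: joints at [1.021, 0.434, 0.025, 1.573, -0.012, 1.134, -0.075], TCP at [0.27, -0.564, 0.227] pointing down, gripper open.
Joint ranges: [-2.62, 2.62], [-0.44, 2.09], [-1.27, 1.32], [0.08, 2.57], [-1.32, 4.46], [0.12, 2], [-2.74, 2.74]. Speed limits (rad/s): [2.22, 2.22, 3.01, 3.01, 3.14, 3.14, 3.14].

## Interface

Orientations are given as a rotation vector (axis times angle).
In Python, from plant import sense, eyes, job, masks_of gives the robot as it stands. The module is installed in compiled form; this text tells all that it offers.
- The arm moves only by the shell command python3 -m inch 'ROWS' [OPENING]. ROWS is JSON, a list of rows, each a list of 6 numbers: the shift along the tool's x, y, z in mm, then the turn, a rotation vector about the tool's x, y, z in rad. In form: [[x, y, z, rx, ry, rz], ...]. A call has 1 to 20 rows; each row shifts and turns the commanded pose from where the row before left it, along the tool's axes as they then stand; what a row does not reach is not made up. A row lasts 1/10 s, in which the tool goes at most 50 mm and 8.59 degrees, less where a joint would pass 70% of its speed; a pose out of reach is approached as far as the arm can. A call with a gripper value outside its range is refused whole. OPENING is the closure, from -1 (fully open) to 1 (shut), set as the call begins (- or left out, the last holds). The fingers move at their own pace and stop on an object; the grip force is fixed at half the most. Time passes only in rows, so rows that do not move let the fingers close. It gives the time, the measured TCP pose, the force and the opening at its end, in the units of the state.
- sense(): the state, without advancing time (a new reading comes with each control period).
- eyes.get_image(name): name is "side" or "top" or "wrist"; returns a dict with "image" (480x640x3 uint8, red, green, blue), "fovy" (degrees; the focal length in pixels is half the picture's height over the tangent of half this angle, whatever the lens; pixels are square), "cx", "cy" (the principal point, pixels), "extrinsics" (4x4, takes a point from world to camera coordinates). Camera axes: x right, y up, looking along -z (the intrinsics and any distortion apply to the point x, -y, -z); pixel columns grow to the right and rows downward; lengths in m; the calibration is good to about 2 mm. A picture is of the moment at which its call begins. There is no depth.
- job.finish_job(): hands the job in, once; it reports no verdict.
Trained networks look in a picture, given as the dict that the camera call returned (one of the last four; its "shot" number tells which), for a name from the list of things; names that differ only in an ending like _2 or _b are one class to them, and where a whole thing is asked for, a point or a joint stands for the part that bears it (a point fixed in the world has none). Each returns a list of dicts, best first, with "p" (0 to 1); they miss things now and then, are a little off and sometimes report something else, mostly with a low value. They report only what shows in the picture. A call takes as long as a camera call. They do not tell look-alikes from the thing itself.
- masks_of(picture, name): "mask" (480x640 bool, what is visible of it) and "at" ([column, row] in pixels, amid what is visible of it).
The state is a dict: "clock": time; "joint_positions": joint angles; "dq": joint speeds; "joint_efforts": joint torques, N m; "ee_pos": TCP position; "ee_rot": TCP orientation; "force": force on the tool from outside, world axes, zero at the start; "moment": the same for the moment, N m; "grip_width": finger opening in m.
Only numpy, scipy, OpenCV 4.12 (cv2) and the standard library are available. Lean on these libraries where they do the work, as an engineer would, in place of code of your own. Each camera call takes 0.05 s, during which the arm holds its last target. There are 200 camera calls.

## Task

The steel nail clipper must be kept dry: find which compartment of the clear organiser it lies in and slide the grey cover along the tray until it sits squarely over that compartment, closing it fully. Leave the clipper and all the other articles, in the organiser and on the ledge, where they are.

Things in the scene. Friction and masses are not known exactly. Their poses are not given: they have to be found in the camera images.
- organiser: Clear plastic organiser, fixed. Front tray 112 (x) by 324 (y) by 38 mm high, with five open-topped compartments in a row along y, each 60 wide by 104 by 35 mm deep, 4 mm walls, centres at y = -128, -64, 0, 64, 128 mm; the middle one is empty. A raised tier lies at x = 56 to 122 mm: deck at 45, lip to 53 mm. Origin: under the front tray's centre, on the ledge; x towards the raised tier, z up.
- cover (a joint): Position (m) of the sliding cover along the organiser's +y; 0 = centred over the middle compartment, 0.064 and 0.128 (or the negatives) = centred over the others; stops at -0.134 and 0.134. About 1.5 N of friction; it stays where it is left. Starts over the middle compartment, up to 18 mm off centre.
- tab_top (a point): Top centre of the cover's upright tab, 76 mm above the ledge; axes as the organiser's. The grey plastic cover is a plate 110 mm (x) by 74 mm (y) by 4 mm on the tray walls (upper face 42 mm above the ledge); the tab stands 34 mm above the middle of that face, 14 mm thick along y (the sliding direction), 40 mm wide along x.
- clipper: Steel nail clipper, 83 mm long, 21 mm wide at the jaw, 19 mm high: two leaves joined at a wide jaw, with a lever on top. It starts in one of the four outer compartments, lying roughly along the organiser's x; which one changes. Origin: centre of its underside; x along its length.
- comb: Wooden comb with eight wide teeth along one long side, 92 x 41 x 7 mm. It starts in one of the four outer compartments, lying roughly along the organiser's x; which one changes. Origin: centre of its underside; x along its length.
- tweezers: Steel tweezers, 93 mm long, 20 mm wide at the open tips, 6 mm high: a V of two thin arms. It starts in one of the four outer compartments, lying roughly along the organiser's x; which one changes. Origin: centre of its underside; x along its length.
- nailbrush: Wooden nail brush, bristles down, 78 x 36 x 24 mm. It starts in one of the four outer compartments, lying roughly along the organiser's x; which one changes. Origin: centre of its underside; x along its length.
- jar: Small glass jar with a white lid, 44 mm across, 34 mm high, standing on the raised tier. Origin: centre of its underside.
- soap: White bar of soap, 45 x 70 x 22 mm, lying on the raised tier. Origin: centre of its underside.
- mug: Pink plastic mug, 82 mm across, 95 mm high, handle towards its +y; on the ledge. Origin: centre of its underside.
- dispenser: Small glass bottle with a steel push dispenser head, 54 mm across, 138 mm high, spout towards its -x; on the ledge. Origin: centre of its underside.
- lotion: White plastic bottle, 56 mm across, 150 mm high; on the ledge. Origin: centre of its underside.
- tumbler: White ceramic tumbler, 72 mm across, 100 mm high; on the ledge. Origin: centre of its underside.
Mind the look-alikes: they are no part of the job. What is meant by the clipper is not pink, purple or turquoise, and is the larger of those in its own colour.

How it is judged:
At the end, for the whole second after the job is handed in: The cover is at rest, centred within 8 mm over the compartment in which the nail clipper lies, and the clipper is still in that compartment (((y of clipper in the frame of organiser between -0.158 and -0.098 m and value of joint cover between -0.136 and -0.12 m) or (y of clipper in the frame of organiser between -0.094 and -0.034 m and value of joint cover between -0.072 and -0.056 m) or (y of clipper in the frame of organiser between 0.034 and 0.094 m and value of joint cover between 0.056 and 0.072 m) or (y of clipper in the frame of organiser between 0.098 and 0.158 m and value of joint cover between 0.12 and 0.136 m)) and velocity of joint cover between -0.005 and 0.005 m/s); the robot touches nothing.
It fails at once if an article in one of the compartments is shifted by more than 20 mm (distance of any of clipper, comb, tweezers, nailbrush from where it was at the start of the episode above 0.02 m).
It fails at once if something standing on the raised tier or on the ledge is shifted by more than 20 mm or tipped over (distance of any of jar, soap, mug, dispenser, lotion, tumbler from where it was at the start of the episode above 0.02 m or angle between any of jar, soap, mug, dispenser, lotion, tumbler's own z axis and vertical above 0.5 rad).
It also fails if it takes over 32 s, if anything falls off the work surface, if the arm or the gripper's body presses on something with over 40 N, if the wrist force passes 120 N, or if a joint passes its speed limit or range.

## Working session

There is one attempt and no reset: what is moved stays moved. The work goes in short steps, Python scripts to look and compute and a shell command to move; the robot and the scene stay as the last step left them, time stands still between calls to the robot, and variables do not carry over. Pictures are saved under pics/ and viewed, about 8 in all and at most 12, crops included, and the job is handed in when it is done.

```bash
mkdir -p pics; cat > h.py <<'E'
import numpy as np,cv2
from plant import sense,eyes,job,masks_of
def ray(p,uv):
    f=240/np.tan(np.radians(p["fovy"])/2);E=np.array(p["extrinsics"]);R=E[:3,:3];t=E[:3,3]
    d=R.T@np.array([(uv[0]-p["cx"])/f,-(uv[1]-p["cy"])/f,-1]);return -R.T@t,d
def atz(p,uv,z):
    o,d=ray(p,uv);return o+d*(z-o[2])/d[2]
def px(p,X):
    f=240/np.tan(np.radians(p["fovy"])/2);E=np.array(p["extrinsics"]);c=E[:3,:3]@X+E[:3,3]
    return np.array([p["cx"]-f*c[0]/c[2],p["cy"]+f*c[1]/c[2]])
E
python3 - <<'E'
from h import *
for n in("top","side"):
    p=eyes.get_image(n);cv2.imwrite(f"pics/{n}0.png",p["image"][...,::-1])
    print(n,p["fovy"],p["cx"],p["cy"],[k for k in p],np.round(ray(p,(320,240)),3).tolist())
    for k in("clipper","cover","organiser","tab_top","comb","tweezers","nailbrush","jar","soap","mug","lotion","dispenser","tumbler"):
        for m in masks_of(p,k)[:3]: print(k,round(m["p"],2),np.round(m["at"]),m["mask"].sum(),np.round(atz(p,m["at"],.04),3))
s=sense();print(s)
E
```

```text
top 44.86694000670598 317.7465273257641 236.77373403752964 ['image', 'fovy', 'cx', 'cy', 'extrinsics', 'shot'] [[0.336, -0.013, 1.253], [0.146, 0.003, -0.989]]
clipper 0.86 [309. 241.] 300 [0.515 0.014 0.04 ]
clipper 0.74 [301. 301.] 161 [0.388 0.032 0.04 ]
clipper 0.66 [222. 250.] 327 [0.496 0.198 0.04 ]
cover 0.59 [348. 236.] 1847 [ 0.524 -0.068  0.04 ]
organiser 0.75 [334. 221.] 11072 [ 0.557 -0.039  0.04 ]
tab_top 0.73 [344. 239.] 1785 [ 0.517 -0.059  0.04 ]
tab_top 0.39 [484. 261.] 808 [ 0.467 -0.351  0.04 ]
comb 0.61 [374. 236.] 445 [ 0.523 -0.124  0.04 ]
tweezers 0.56 [283. 252.] 122 [0.492 0.07  0.04 ]
nailbrush 0.98 [404. 233.] 606 [ 0.528 -0.186  0.04 ]
jar 0.95 [290. 195.] 332 [0.613 0.054 0.04 ]
jar 0.4 [405. 233.] 615 [ 0.528 -0.188  0.04 ]
soap 0.65 [399. 192.] 701 [ 0.617 -0.178  0.04 ]
soap 0.52 [115. 189.] 1322 [0.63  0.429 0.04 ]
mug 0.93 [134. 286.] 1844 [0.422 0.38  0.04 ]
mug 0.29 [116. 189.] 1353 [0.631 0.428 0.04 ]
mug 0.19 [289. 196.] 389 [0.611 0.056 0.04 ]
lotion 0.57 [490. 214.] 887 [ 0.567 -0.369  0.04 ]
dispenser 0.87 [483. 255.] 791 [ 0.48 -0.35  0.04]
t
[... 944 characters left out ...]
636 0.399 0.04 ]
{'clock': 1.4, 'joint_positions': array([ 1.02144256,  0.43450154,  0.02498118,  1.57322866, -0.01154821,
        1.13399838, -0.07509487]), 'dq': array([-0.00036845,  0.00175628,  0.0009242 ,  0.00127019,  0.00033121,
        0.00193404, -0.0008489 ]), 'joint_efforts': array([ 1.64543362e-04, -6.67670488e+01,  9.83830020e-01, -3.14803576e+01,
       -6.07350469e-02,  3.28487623e-02,  4.35865752e-05]), 'ee_pos': array([ 0.26999345, -0.56367266,  0.22672958]), 'ee_rot': array([ 3.06353082e+00,  6.95869578e-01, -7.26644342e-05]), 'force': array([-0.06493394,  0.02859773, -0.38730502]), 'moment': array([-0.03370312,  0.01477816,  0.03012899]), 'grip_width': 0.09196242388484599}
```

```bash
python3 - <<'E'
import cv2
a=cv2.imread("pics/top0.png")[165:325,195:445];cv2.imwrite("pics/c1.png",cv2.resize(a,None,fx=3.2,fy=3.2,interpolation=cv2.INTER_CUBIC))
E
```

```text
(no output)
```

View pics/c1.png

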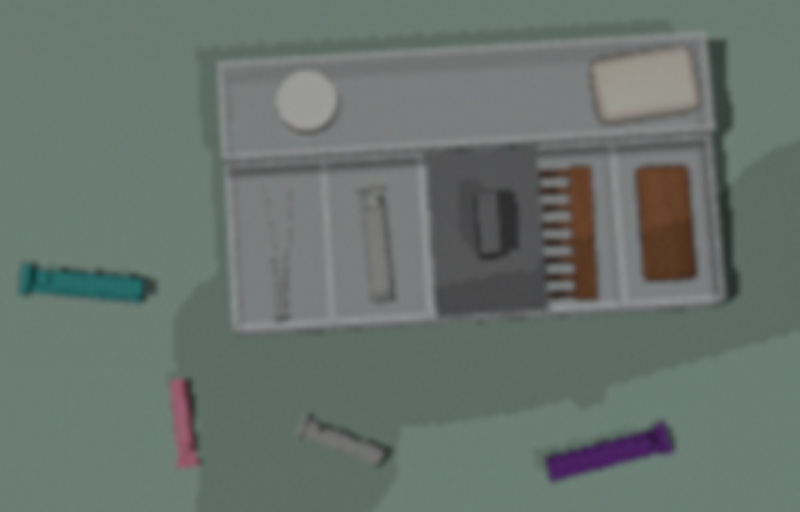

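View pics/side0.png

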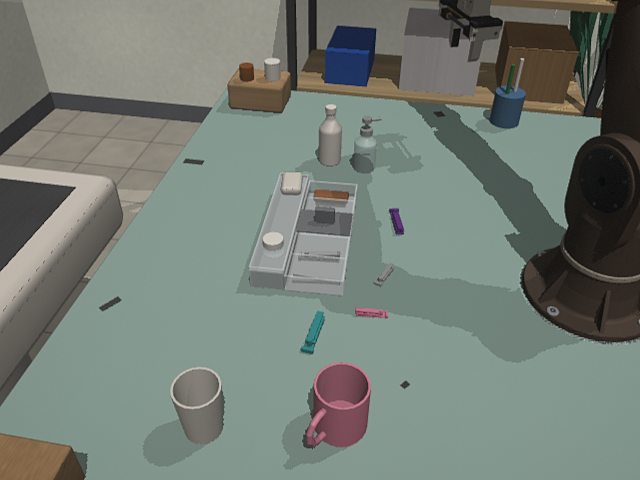

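View pics/top0.png

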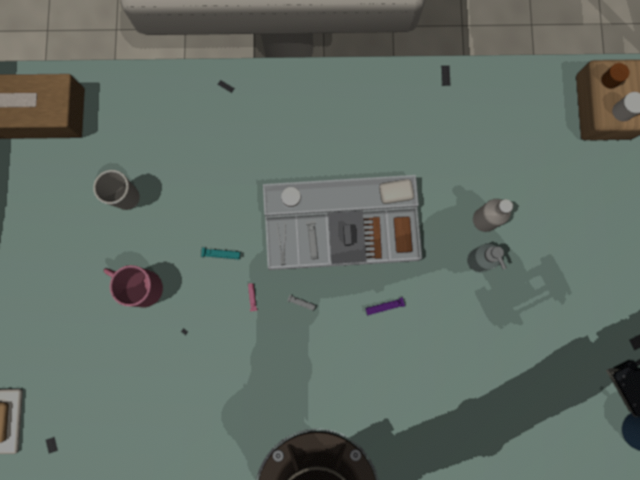

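```bash
cat >> h.py <<'E'
from scipy.optimize import least_squares
from scipy.spatial.transform import Rotation as Ro
def orgfit(p,uv,L):
    # uv pixels, L organiser-frame points -> x,y,yaw
    f=lambda q:np.concatenate([px(p,org(q,l))-u for u,l in zip(uv,L)])
    s=least_squares(f,[.52,-.02,0]);return s.x,s.fun
def org(q,l):
    c,s=np.cos(q[2]),np.sin(q[2]);return np.array([q[0]+c*l[0]-s*l[1],q[1]+s*l[0]+c*l[1],l[2]])
def inorg(q,X):
    c,s=np.cos(q[2]),np.sin(q[2]);d=X[:2]-q[:2];return np.array([c*d[0]+s*d[1],-s*d[0]+c*d[1]])
E
python3 - <<'E'
from h import *
p=eyes.get_image("top")
C=lambda *a:[np.array(b)/3.2+[195-.35,165-.35] for b in a]
uv=C((235,330),(722,300),(220,62),(712,35))
q,r=orgfit(p,uv,[(-.056,.162,.038),(-.056,-.162,.038),(.122,.162,.053),(.122,-.162,.053)])
print(q,np.round(r,1))
for u in C((438,318),(548,308),(427,152),(538,146)): print("cov",inorg(q,atz(p,u,.042)))
for u in C((478,191),(502,191),(482,255),(505,253),(490,222)): print("tab",inorg(q,atz(p,u,.076)))
print("clip",inorg(q,atz(p,(309,241),.015)),np.round(atz(p,(309,241),.015),3), inorg(q,atz(p,(301,301),.0)))
s=sense();R=Ro.from_rotvec(s["ee_rot"]).as_matrix();print(R.round(3))
for c in(0,-.018,.018):print(c,org(q,(0,c,.076)))
E
```

```text
[ 0.52153424 -0.05740609  0.04504645] [-0.5 -0.   1.4  0.9  0.1 -0.5 -1.1 -0.4]
cov [-0.0559381   0.02767468]
cov [-0.05334194 -0.04453136]
cov [0.05481764 0.02856686]
cov [ 0.05475145 -0.04512244]
tab [ 0.02085174 -0.0019825 ]
tab [ 0.01999413 -0.01736118]
tab [-0.0207045  -0.00199957]
tab [-0.02023035 -0.01674116]
tab [ 0.00031015 -0.00842247]
clip [-0.00072743  0.07263748] [0.518 0.015 0.015] [-0.12746113  0.09676265]
[[ 0.902  0.432  0.   ]
 [ 0.432 -0.902 -0.   ]
 [-0.     0.    -1.   ]]
0 [ 0.52153424 -0.05740609  0.076     ]
-0.018 [ 0.5223448  -0.07538783  0.076     ]
0.018 [ 0.52072367 -0.03942435  0.076     ]
```

Clipper candidates in the top image:
- steel in a compartment (309,241)
- smaller steel one on the ledge (301,301)
- turquoise (222,250)
- pink (252,296)
- purple (385,306)

I choose (309,241), the larger steel one. The close crop shows it in the +64 mm compartment. The cover is at about -8.5 mm. I'll grip the tab across y, starting by moving above it.

```bash
python3 -m inch '[[0,0,0,0,0,0.134],[0,0,0,0,0,0.134],[0,0,0,0,0,0.134],[17,-30,0,0,0,0],[17,-30,0,0,0,0],[17,-30,0,0,0,0],[17,-30,0,0,0,0],[17,-30,0,0,0,0],[17,-30,0,0,0,0],[17,-30,0,0,0,0],[17,-30,0,0,0,0],[17,-30,0,0,0,0],[17,-30,0,0,0,0],[17,-30,0,0,0,0],[17,-30,0,0,0,0],[17,-30,0,0,0,0],[17,-30,0,0,0,0],[17,-30,0,0,0,0],[17,-30,0,0,0,0]]' -1
python3 - <<'E'
from h import *
q=[.52153,-.0574,.04505]
p=eyes.get_image("wrist");cv2.imwrite("pics/w1.png",p["image"][...,::-1])
s=sense();R=Ro.from_rotvec(s["ee_rot"]).as_matrix();print(s["clock"],s["ee_pos"],R.round(3))
print("to tab, tool mm",1e3*R.T@(org(q,(0,-.009,.048))-s["ee_pos"]),"yaw err",q[2]-np.arctan2(R[1,0],R[0,0]))
for l in((.02,-.002,.076),(-.02,-.002,.076),(.02,-.016,.076),(-.02,-.016,.076)):print(px(p,org(q,l)).round())
for m in masks_of(p,"tab_top")[:2]:print(m["p"],m["at"])
E
```

```text
clock: 3.35
ee_pos: [0.5208, -0.0707, 0.2269]
ee_rot: [3.141, 0.07, 0.001]
force: [0.8, 0.2, -0.2]
grip_width: 0.0917
3.4 [ 0.52329894 -0.06405799  0.22700074] [[ 0.999  0.051  0.002]
 [ 0.051 -0.999  0.003]
 [ 0.002 -0.003 -1.   ]]
to tab, tool mm [ -1.91321704   2.86267308 178.98801711] yaw err -0.0060089153268435835
[299. 201.]
[299. 242.]
[314. 201.]
[314. 242.]
0.55 [309.9, 206.9]
```

View pics/w1.png

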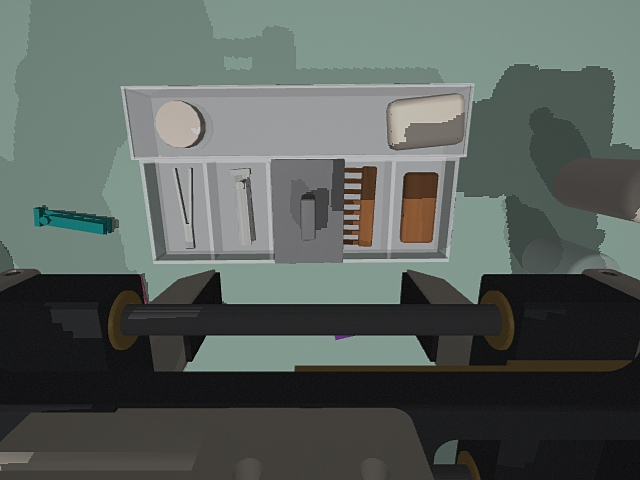

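The wrist view matches the prediction within about 1 px: tab top at (308,~220), clipper at (243,207), two compartments' edge to its right being the cover. I'll descend next.

```bash
python3 -m inch '[[0,0,0,0,0,0],[-1,2,16,0,0,0],[0,0,16,0,0,0],[0,0,16,0,0,0],[0,0,16,0,0,0],[0,0,16,0,0,0],[0,0,16,0,0,0],[0,0,16,0,0,0],[0,0,16,0,0,0],[0,0,16,0,0,0],[0,0,16,0,0,0],[0,0,8,0,0,0],[0,0,0,0,0,0],[0,0,0,0,0,0]]'
python3 - <<'E'
from h import *
q=[.52153,-.0574,.04505]
s=sense();R=Ro.from_rotvec(s["ee_rot"]).as_matrix()
print("to tab, tool mm",1e3*R.T@(org(q,(0,-.009,.049))-s["ee_pos"]),"yaw err",q[2]-np.arctan2(R[1,0],R[0,0]))
E
```

```text
clock: 4.85
ee_pos: [0.5195, -0.0746, 0.0592]
ee_rot: [3.141, 0.069, 0.0]
force: [-0.0, 0.1, 0.5]
grip_width: 0.0916
to tab, tool mm [ 2.78157474 -8.13805036 10.16796834] yaw err 0.0011114129368687484
```

```bash
python3 -m inch '[[3,-8,0,0,0,0],[0,0,9,0,0,0],[0,0,0,0,0,0],[0,0,0,0,0,0]]'; python3 -m inch '[[0,0,0,0,0,0],[0,0,0,0,0,0],[0,0,0,0,0,0],[0,0,0,0,0,0],[0,0,0,0,0,0],[0,0,0,0,0,0],[0,0,0,0,0,0],[0,0,0,0,0,0]]' 1
python3 - <<'E'
from h import *
q=[.52153,-.0574,.04505]
s=sense();print(inorg(q,s["ee_pos"]),s["force"])
p=eyes.get_image("wrist")
uv=[(154,262),(450,262),(123,87),(474,85)]
E
```

```text
clock: 5.25
ee_pos: [0.5218, -0.0658, 0.0495]
ee_rot: [3.141, 0.071, -0.001]
force: [-0.8, 0.4, 0.6]
grip_width: 0.0917
clock: 6.05
ee_pos: [0.522, -0.0659, 0.0497]
ee_rot: [3.141, 0.07, 0.0]
force: [0.5, 0.4, 0.3]
grip_width: 0.0328
[ 0.00013017 -0.00853646] [0.45924718 0.4461998  0.25259857]
```

Still closing.

```bash
python3 -m inch '[[0,0,0,0,0,0],[0,0,0,0,0,0],[0,0,0,0,0,0],[0,0,0,0,0,0],[0,0,0,0,0,0],[0,0,0,0,0,0]]'
```

```text
clock: 6.7
ee_pos: [0.5221, -0.0661, 0.0497]
ee_rot: [3.141, 0.07, 0.0]
force: [0.3, -0.8, 0.0]
grip_width: 0.0138
```

```bash
python3 -m inch '[[0,-5,0,0,0,0],[0,-5,0,0,0,0],[0,-5,0,0,0,0],[0,-5,0,0,0,0],[0,-5,0,0,0,0],[0,-5,0,0,0,0],[0,-5,0,0,0,0],[0,-5,0,0,0,0],[0,-5,0,0,0,0],[0,-5,0,0,0,0],[0,-5,0,0,0,0],[0,-5,0,0,0,0],[0,-5,0,0,0,0],[0,-5,0,0,0,0],[0,-2,0,0,0,0],[0,0,0,0,0,0],[0,0,0,0,0,0],[0,0,0,0,0,0]]'
python3 - <<'E'
from h import *
q=[.52153,-.0574,.04505]
s=sense();print(inorg(q,s["ee_pos"]),s["force"],s["grip_width"])
E
```

```text
clock: 8.5
ee_pos: [0.5183, 0.0071, 0.0497]
ee_rot: [-3.14, -0.071, 0.001]
force: [-4.7, 0.5, 4.6]
grip_width: 0.0139
[-0.00032304  0.06456315] [-4.68129783  0.51363722  4.5635878 ] 0.01388115989696164
```

Release, rise and check from the wrist.

```bash
python3 -m inch '[[0,0,0,0,0,0],[0,0,0,0,0,0],[0,0,0,0,0,0],[0,0,0,0,0,0],[0,0,0,0,0,0],[0,0,0,0,0,0],[0,0,0,0,0,0],[0,0,0,0,0,0]]' -1; python3 -m inch '[[0,0,-10,0,0,0],[0,0,-17,0,0,0],[0,0,-17,0,0,0],[0,0,-17,0,0,0],[0,0,-17,0,0,0],[0,0,-17,0,0,0],[0,0,-17,0,0,0],[0,0,-17,0,0,0],[0,0,-17,0,0,0],[0,0,-17,0,0,0],[0,0,-17,0,0,0],[0,0,0,0,0,0],[0,0,0,0,0,0],[0,0,0,0,0,0]]'
python3 - <<'E'
from h import *
q=[.52153,-.0574,.04505]
p=eyes.get_image("wrist");im=p["image"][...,::-1].copy();cv2.imwrite("pics/w2.png",im)
# predicted outlines: white=plate at joint .064
for z,hx,hy,c in((.042,.055,.037,(0,0,255)),(.076,.02,.007,(0,255,0))):
    P=np.array([px(p,org(q,(a*hx,.064+b*hy,z))) for a,b in((1,1),(1,-1),(-1,-1),(-1,1))]).round().astype(int)
    cv2.polylines(im,[P],True,c,1)
P=np.array([px(p,org(q,l)) for l in((.122,.162,.053),(.122,-.162,.053),(-.056,-.162,.038),(-.056,.162,.038))]).round().astype(int)
cv2.polylines(im,[P],True,(255,0,0),1)
cv2.imwrite("pics/w2o.png",cv2.resize(im[40:290,100:500],None,fx=2,fy=2))
s=sense();print(s["ee_pos"],s["force"])
E
```

```text
clock: 9.3
ee_pos: [0.5189, 0.006, 0.0497]
ee_rot: [3.141, 0.07, 0.0]
force: [0.6, -0.6, -0.5]
grip_width: 0.0733
clock: 10.7
ee_pos: [0.5183, 0.0059, 0.2291]
ee_rot: [3.141, 0.07, -0.002]
force: [-0.6, 0.1, -0.2]
grip_width: 0.0918
[0.51823628 0.00595807 0.22898819] [ 0.0715103   0.67517232 -0.45067228]
```

View pics/w2o.png

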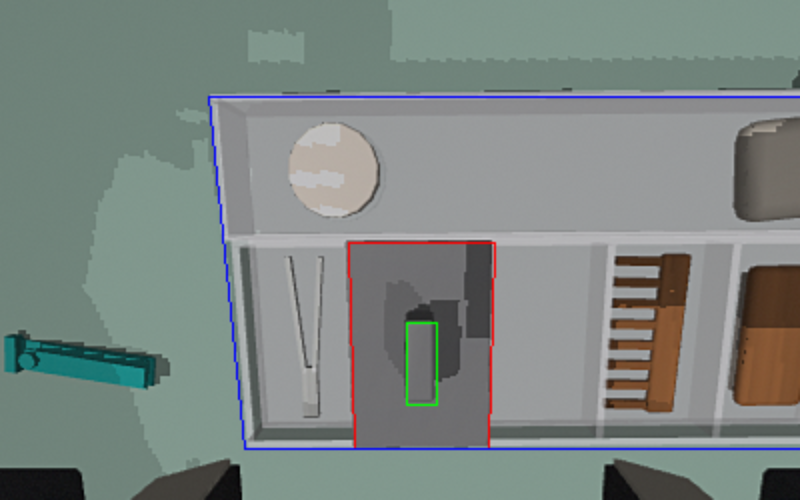

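The picture shows the cover, tab at about (421,363) in the crop, within about 1 mm of the predicted 64 mm outline. The tray outline fits and the other articles are unmoved, so I'm handing in.

```bash
python3 -c "
from plant import job;print(job.finish_job())"
```

```text
the job is handed in; nothing more can be done
None
```

The cover now sits over the compartment centred at y = +64 mm, where the steel nail clipper lies, and I have handed the job in. I took the clipper to be the larger of the two steel ones; the smaller one lies on the ledge.

I gripped the tab, slid the cover from about -9 mm to about +64 mm, released it and raised the arm clear, at about 11 s on the clock.

- **Position:** the tool read +64.6 mm before release, and the wrist picture afterwards fits the 64 mm outline within about 1 mm.
- **Other articles:** those in the last wrist picture (tweezers, comb, jar, and the soap and brush in part) looked unmoved. The mug, tumbler, dispenser and lotion were outside that picture and I did not look at them again, but the arm never came near their height.
- **Clipper:** it is now hidden under the cover, so I could not see it again.
- **Force:** wrist forces stayed around 7 N or less in every reading. No check failed or disagreed.

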